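# Put the blue setting post away in its foam insert

### The arm

A 6-joint arm with a two-finger parallel gripper is mounted at the origin on the work surface; the furniture and walls round the work are solid. World frame = base frame: x ahead of the robot, y to its left, z up, the work surface at z = 0. Lengths are in m, angles in rad, forces in N, time in s.
With the tool pointing down it reaches from about 0.35 to 0.95 m from the base axis. Payload 17.4 kg.
Tool frame: the origin (TCP) lies at the very end of the fingers, on their centre line; the grasp point (between the pads) lies 19 mm behind it; z points along the fingers, y is the line along which they close (so a half turn about z gives the same grasp; the last joint's range is limited). The gripper opens to 93 mm and grips with 3 to 60 N. Pads are 15 mm wide; open, the fingers measure 128 mm over their backs; the gripper's body (75 mm by 188 mm) begins 65 mm behind the grasp point.
Start: joints at [1.235, 0.116, 1.442, -0, 1.584, -0.038], TCP at [0.198, 0.645, 0.219] pointing down, gripper open.
Joint ranges: [-2.83, 2.83], [-0.83, 2.19], [0.07, 2.5], [-1.14, 4.28], [0.01, 3], [-2.97, 2.97]. Speed limits (rad/s): [1.89, 1.89, 2.22, 3.14, 3.14, 3.14].

### API

Orientations are given as a unit quaternion [x, y, z, w].
In Python, from bench import * gives the robot as it stands.
- The arm moves only by the shell command python3 -m pendant 'ROWS' [FORCE]. ROWS is JSON, a list that holds one entry, the list of rows, each a list of 7 numbers: the shift along the tool's x, y, z as a fraction of full scale, then the turn, a rotation vector about the tool's x, y, z as a fraction of full scale, then the opening, from -1 (shut) to 1 (fully open). In form: [[[tx, ty, tz, wx, wy, wz, claw], ...]]. A call has 1 to 5 rows; each row shifts and turns the commanded pose from where the row before left it, along the tool's axes as they then stand; what a row does not reach is not made up. Full scale, the value 1, is 0.6 m for a shift and 60 degrees for a turn. A row lasts 1/10 s, in which the tool goes at most 50 mm and 8.59 degrees, less where a joint would pass 70% of its speed; a pose out of reach is approached as far as the arm can. A call with a number of a shift or a turn outside -1 to 1 is refused whole. A call with a gripper value outside its range is refused whole. The fingers move at their own pace and stop on an object; FORCE is the grip in N (left out, the last holds). Time passes only in rows, so rows that do not move let the fingers close. It gives the time, the measured TCP pose, the force, the opening and the grip force at its end, in the units of the state.
- get_obs(): the state, without advancing time (a new reading comes with each control period).
- read_camera(name): name is "scene" or "top" or "wrist"; returns a dict with "frame" (384x512x3 uint8, red, green, blue), "fov_y" (degrees; the focal length in pixels is half the picture's height over the tangent of half this angle, whatever the lens; pixels are square), "cx", "cy" (the principal point, pixels), "cam_to_world" (4x4, takes a point from camera to world coordinates); the wrist camera has in their place "T_tool_cam" (4x4, takes a point from camera to tool coordinates, whose origin is the TCP and whose axes are the flange's). Camera axes: x right, y down, z forward; pixel columns grow to the right and rows downward; lengths in m; the calibration is good to about 2 mm. A picture is of the moment at which its call begins: read the wrist's pose just before it. There is no depth.
- finish_job(): hands the job in; it is judged then, once.
The state is a dict: "t": time; "q": joint angles; "joint_velocities": joint speeds; "joint_efforts": joint torques, N m; "ee_pos": TCP position; "tool_rot": TCP orientation; "contact_force": force on the tool from outside, world axes, zero at the start; "ft_torque": the same for the moment, N m; "opening": finger opening in m; "grip_force": force on a finger pad.
Only numpy, scipy, OpenCV 4.12 (cv2) and the standard library are available. Lean on these libraries where they do the work, as an engineer would, in place of code of your own. Each camera call takes 0.05 s, during which the arm holds its last target. There are 200 camera calls.

### The job

Put the blue setting post, which stands on the bench, back into the empty cutout of the foam tool insert, beside the dark post. Lift it clear of the bench, lay it down on its side on the bench and let go, then take it again across the stem and press it down into the cutout (wide foot in the wide pocket) until it is fully home and level. Do not drop it in, and leave the dark post, the glue bottle and the green tin where they are.

Things in the scene. Friction and masses are not known exactly. Their poses are not given: they have to be found in the camera images.
- post_blue: Blue painted steel setting post, 0.24 kg, turned round, 118 mm long, standing at first. Origin: centre of the foot's underside; +z along the axis to the head. Along z: foot 45 mm diameter (0-17 mm), collar 27 (17-30), stem 18 (30-80), head 24 (80-118). Lying on the bench it rests on foot rim and head, axis about 6 degrees down towards the head, and may roll a little.
- blue_head (a point): Centre of the top of the blue post's head, 118 mm from the foot's underside on the axis.
- foam: Fixed grey foam insert, amber pocket floors, in a low black tray (rim 12 mm); 157 mm (x) by 130 mm (y), top 46 mm above the bench. Origin: centre of underside, +z up. Two parallel cutouts along its x, 58 mm apart, foot pockets at the -x end, heads towards +x. The one at y = +29 mm is empty and fits the blue post; the one at y = -29 mm holds the dark post.
- cutout_foot (a point): Where the centre of the blue post's foot underside lies when home: 30 mm above the bench, foam axes. Foot pocket 49 mm wide, 23 mm long (3 mm play at either end). Springy foam nubs in the side walls at foot and head stop the post 10 to 20 mm too high: it takes a push of about 5 to 15 N to snap below them.
- cutout_head (a point): Where the top of the blue post's head lies when home: 118 mm from cutout_foot along foam +x, 30 mm above the bench. The head channel is 29 mm wide (3 mm end play), the collar pocket 33 mm wide.
- cutout_grip (a point): Point on the post's home axis above the middle of the finger trough, 55 mm from cutout_foot along foam +x, 30 mm above the bench. The trough, 44 mm wide along foam x, crosses under both stems from side to side, its floor 6 mm above the bench; beside the blue stem's axis it is free for 40 mm each way.
- post_dark_a: Dark steel setting post, 126 mm long, foot 45 mm diameter, loose, lying in the cutout at foam y = -29 mm; its upper side is about 53 mm above the bench. Origin: centre of its foot's underside; +z towards the head. Leave it.
- parts_chest: Wooden parts chest, fixed, always here: x 0.44 to 0.68 m, y 0.04 to 0.32 m, top 0.15 m above the bench. A small brass knob stands 20 mm out of its front. A fixed lever press stands behind the robot at its left; its lever knob is at x -0.09, y 0.22, 0.31 m above the bench: an arm whose shoulder sits out to the left must keep clear of it.
- glue_bottle: White glue bottle with red nozzle, standing, 36 mm diameter, 114 mm tall; origin: centre of its underside. Leave it.
- rivet_tin: Flat green lidded tin, 67x97x25 mm; origin: centre of its underside. Leave it.
There are look-alikes about, which are no part of the job. What is shaped like the post_blue but brown or pink is not meant. What is shaped like the glue_bottle but brown is not meant.

How it is judged:
By the outcome, as a careful person would: the job done as asked, in the order asked, and still so for the second after the job is handed in, with the robot touching nothing.
It also fails if it takes over 54 s, if anything falls off the work surface, if the arm or the gripper's body presses on something with over 40 N, if the wrist force passes 120 N, or if a joint passes its speed limit or range.

## Working session

There is one attempt and no reset: what is moved stays moved. The work goes in short steps, Python scripts to look and compute and a shell command to move; the robot and the scene stay as the last step left them, time stands still between calls to the robot, and variables do not carry over. Pictures are saved under pics/ and viewed, at most 10 in all, crops included, and the job is handed in when it is done.

```bash
mkdir -p pics; ls; python3 - <<'E'
from bench import *
import cv2,json
o=get_obs();print({k:o[k] for k in('t','ee_pos','tool_rot','opening')})
for n in("scene","top"):
    c=read_camera(n);print(n,c['fov_y'],c['cx'],c['cy'],c['cam_to_world'],[k for k in c])
    cv2.imwrite(f'pics/{n}0.png',cv2.resize(c['frame'][...,::-1],(800,600)))
o=get_obs();c=read_camera("wrist");print(c['T_tool_cam'],c['fov_y'],c['cx'],c['cy'])
cv2.imwrite('pics/wrist0.png',c['frame'][...,::-1])
E
```

```text
pics
{'t': 0.0, 'ee_pos': array([0.19800184, 0.64508826, 0.21790258]), 'tool_rot': array([ 1.48354932e-01,  9.88934012e-01, -5.68709760e-04, -1.03361433e-04]), 'opening': 0.09303885864159457}
scene 45.48619281041369 255.9390008458613 194.94072380736876 [[ 0.87154969 -0.20010206  0.44761625 -0.06944162]
 [-0.48977404 -0.39786874  0.77577178 -0.73760562]
 [ 0.02285898 -0.89535447 -0.44476717  0.57358407]
 [ 0.          0.          0.          1.        ]] ['frame', 'fov_y', 'cx', 'cy', 'cam_to_world']
top 47.41466696333843 253.30210830052613 199.59831478903294 [[ 0.00230878 -0.99291938  0.11876771  0.30065026]
 [-0.99984639 -0.00435559 -0.01697704  0.12821616]
 [ 0.01737414 -0.11871027 -0.99277692  1.09164245]
 [ 0.          0.          0.          1.        ]] ['frame', 'fov_y', 'cx', 'cy', 'cam_to_world']
[[-1.12624324e-03 -9.60592043e-01 -2.77959814e-01  7.64832123e-02]
 [ 9.99999365e-01 -1.07058722e-03 -3.52011177e-04  1.25323977e-03]
 [ 4.05589105e-05 -2.77960034e-01  9.60592639e-01 -1.66394679e-01]
 [ 0.00000000e+00  0.00000000e+00  0.00000000e+00  1.00000000e+00]] 64.58795617633639 257.83082572178574 192.98950968412103
```

View pics/scene0.png

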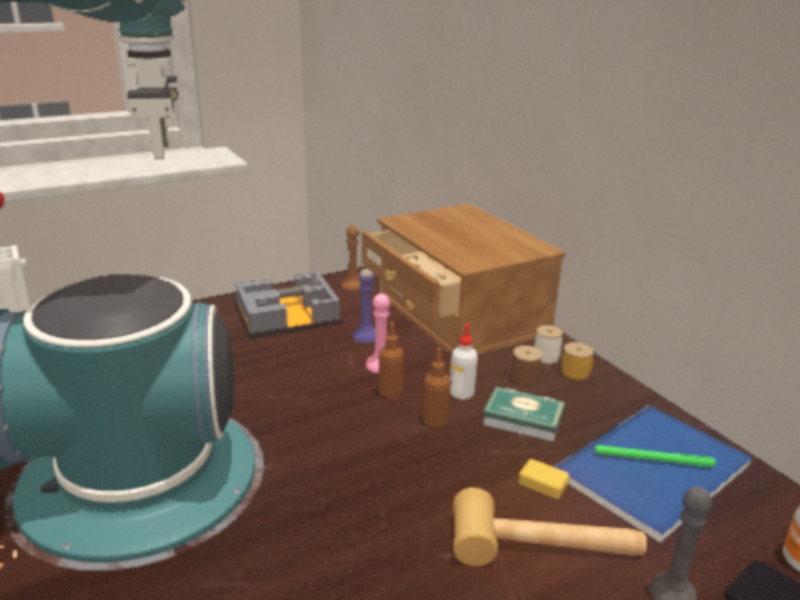

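View pics/top0.png

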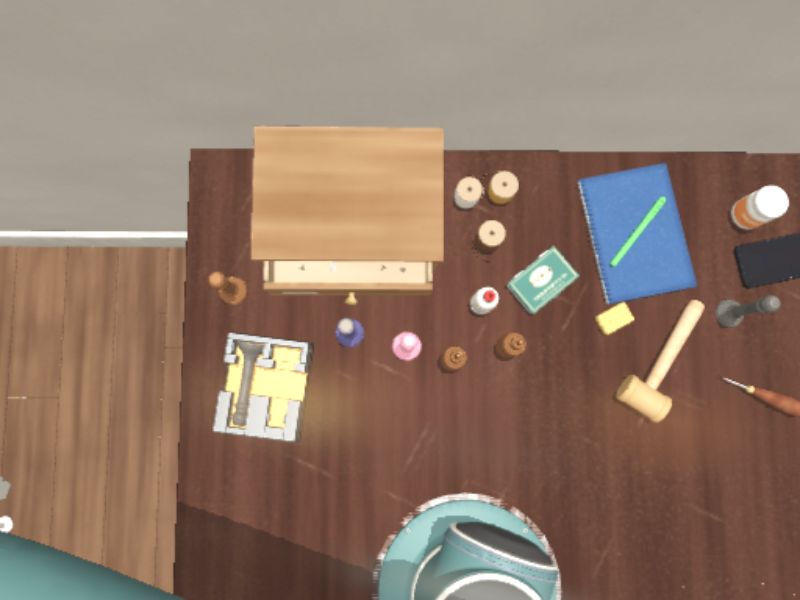

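The scene view shows the blue post at about (366,300) of 800x600, with pink at (380,330), brown at (352,258) and the foam at (288,300). In the top view the blue post is at (349,331) and the foam at (264,387). I'll zoom in on both.

```bash
cat > h.py <<'E'
import numpy as np, cv2
from bench import *
from scipy.spatial.transform import Rotation as R
def grab(n):
    o=get_obs(); c=read_camera(n)
    if n=='wrist':
        T=np.eye(4);T[:3,:3]=R.from_quat(o['tool_rot']).as_matrix();T[:3,3]=o['ee_pos']
        c['cam_to_world']=T@c['T_tool_cam']
    c['f']=c['frame'].shape[0]/2/np.tan(np.radians(c['fov_y'])/2)
    c['cam_to_world']=np.asarray(c['cam_to_world'])
    return c
def ray(c,u,v):
    M=c['cam_to_world'];d=M[:3,:3]@np.array([(u-c['cx'])/c['f'],(v-c['cy'])/c['f'],1]);return M[:3,3],d/np.linalg.norm(d)
def onz(c,u,v,z):
    p,d=ray(c,u,v);return p+d*(z-p[2])/d[2]
def proj(c,P):
    M=c['cam_to_world'];q=M[:3,:3].T@(np.asarray(P)-M[:3,3]);return np.array([c['cx']+c['f']*q[0]/q[2],c['cy']+c['f']*q[1]/q[2]])
def tri(*rs):
    A=sum(np.eye(3)-np.outer(d,d) for p,d in rs);b=sum((np.eye(3)-np.outer(d,d))@p for p,d in rs);return np.linalg.solve(A,b)
E
python3 - <<'E'
from h import *
a=grab('top');b=grab('scene')
import pickle;pickle.dump((a,b),open('c0.pkl','wb'))
A=cv2.resize(a['frame'][200:290,130:260],(800,554),interpolation=3)[...,::-1]  # x6.154
cv2.imwrite('pics/topcrop.png',A)
B=cv2.resize(b['frame'][140:250,145:265],(600,550),interpolation=3)[...,::-1]  # x5
cv2.imwrite('pics/scenecrop.png',B)
E
```

```text
(no output)
```

View pics/topcrop.png

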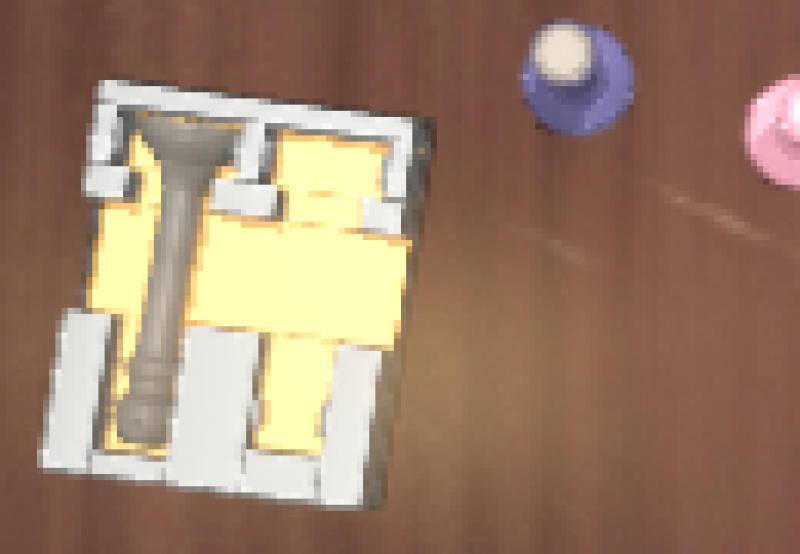

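View pics/scenecrop.png

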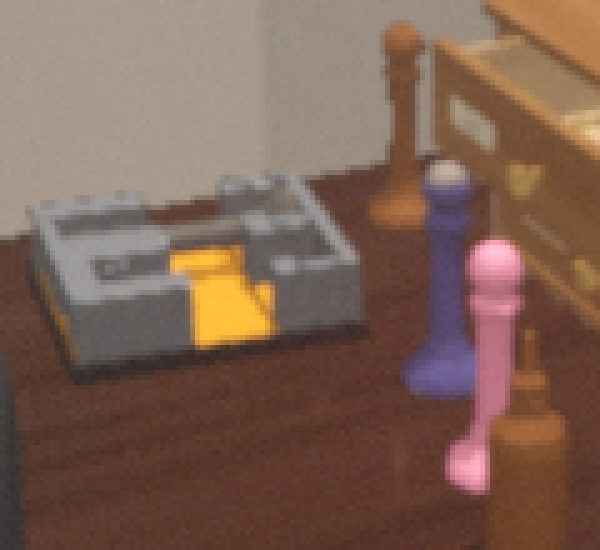

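The top crop shows foam top corners at about (100,80), (415,120), (365,508) and (40,468). The empty cutout is on the right with its foot pocket at the top (world +x), the blue head top is at (563,52) and the foot at (579,77). In the scene crop the blue head top is at (447,172) and the foot at about (446,375).

```bash
python3 - <<'E'
from h import *
import pickle;a,b=pickle.load(open('c0.pkl','rb'))
S=800/130
ta=lambda x,y:(130+(x+.5)/S-.5,200+(y+.5)/S-.5)
tb=lambda x,y:(145+(x+.5)/5-.5,140+(y+.5)/5-.5)
print('head',tri(ray(a,*ta(563,52)),ray(b,*tb(447,172))))
print('foot@17',onz(a,*ta(579,77),.015),'foot tri',tri(ray(a,*ta(579,77)),ray(b,*tb(446,368))))
C=np.array([onz(a,*ta(*p),.046) for p in((100,80),(415,120),(365,508),(40,468))])
print(C,C.mean(0),[np.linalg.norm(C[i]-C[i-1]) for i in range(4)])
print('TR tri',tri(ray(a,*ta(415,120)),ray(b,*tb(357,262))),tri(ray(a,*ta(365,508)),ray(b,*tb(75,282))))
print([onz(a,*ta(*p),.006) for p in((412,240),(393,348),(205,215),(187,325))])
o=get_obs();print(R.from_quat(o['tool_rot']).as_matrix())
E
```

```text
head [0.39805317 0.18354295 0.11729866]
foot@17 [0.3980599  0.18290648 0.015     ] foot tri [0.39833259 0.18348127 0.00742345]
[[0.39336375 0.36716742 0.046     ]
 [0.37824136 0.24480594 0.046     ]
 [0.22976253 0.26125174 0.046     ]
 [0.24465985 0.38531302 0.046     ]] [0.31150687 0.31463453 0.046     ] [np.float64(0.1498069189821081), np.float64(0.12329241009226831), np.float64(0.14938683234032862), np.float64(0.12495251887604238)]
TR tri [0.37764856 0.24512456 0.04558667] [0.23049935 0.25949587 0.06052217]
[array([0.33297458, 0.24962013, 0.006     ]), array([0.28998298, 0.25643041, 0.006     ]), array([0.34273273, 0.33265784, 0.006     ]), array([0.29891221, 0.33864537, 0.006     ])]
[[-9.56001902e-01  2.93360423e-01 -1.57826130e-04]
 [ 2.93360465e-01  9.56001768e-01 -5.07594899e-04]
 [ 1.97380496e-06 -5.31561636e-04 -9.99999859e-01]]
```

```bash
cat >> h.py <<'E'
def plan(pos,rot,cmd=None):
    """rows (fractions) from commanded/measured pose to target; rot: 3x3 with columns x,y,z"""
    o=get_obs(); p0,r0=(np.array(o['ee_pos']),R.from_quat(o['tool_rot'])) if cmd is None else cmd
    r1=R.from_matrix(rot); rv=(r0.inv()*r1).as_rotvec(); L=np.linalg.norm(np.asarray(pos)-p0)
    n=max(1,int(np.ceil(max(L/.045,np.degrees(np.linalg.norm(rv))/8.0))))
    rows=[];r=r0
    for i in range(n):
        sh=r.inv().apply((np.asarray(pos)-p0)/n)/.6; w=rv/n/np.radians(60)
        rows.append([round(float(x),3) for x in (*sh,*w)]); r=r*R.from_rotvec(rv/n)
    print(n,'rows');[print(x) for x in rows]
def frame(az,tilt):
    """tool y horizontal at azimuth az+90 deg; z tilted from down towards azimuth az by tilt"""
    a,t=np.radians(az),np.radians(tilt); h=np.array([np.cos(a),np.sin(a),0])
    z=np.sin(t)*h+np.array([0,0,-np.cos(t)]); y=np.array([-np.sin(a),np.cos(a),0])
    return np.c_[np.cross(y,z),y,z]
E
python3 - <<'E'
from h import *
o=get_obs();print(o['t'])
plan([.30,.30,.24],frame(-43,0))
E
```

```text
0.25
9 rows
[-0.037, -0.056, -0.004, -0.0, 0.0, 0.048]
[-0.04, -0.054, -0.004, -0.0, 0.0, 0.048]
[-0.042, -0.052, -0.004, -0.0, 0.0, 0.048]
[-0.045, -0.049, -0.004, -0.0, 0.0, 0.048]
[-0.047, -0.047, -0.004, -0.0, 0.0, 0.048]
[-0.049, -0.045, -0.004, -0.0, 0.0, 0.048]
[-0.052, -0.042, -0.004, -0.0, 0.0, 0.048]
[-0.054, -0.039, -0.004, -0.0, 0.0, 0.048]
[-0.056, -0.037, -0.004, -0.0, 0.0, 0.048]
```

```bash
python3 -m pendant '[[[-0.037,-0.056,-0.004,0,0,0.048,0.2],[-0.04,-0.054,-0.004,0,0,0.048,0.2],[-0.042,-0.052,-0.004,0,0,0.048,0.2],[-0.045,-0.049,-0.004,0,0,0.048,0.2],[-0.047,-0.047,-0.004,0,0,0.048,0.2]]]'
python3 -m pendant '[[[-0.049,-0.045,-0.004,0,0,0.048,0.2],[-0.052,-0.042,-0.004,0,0,0.048,0.2],[-0.054,-0.039,-0.004,0,0,0.048,0.2],[-0.056,-0.037,-0.004,0,0,0.048,0.2],[0,0,0,0,0,0,0.2]]]'
python3 - <<'E'
from h import *
import pickle
c=grab('wrist');o=get_obs();pickle.dump(c,open('w1.pkl','wb'))
print(o['q'],o['ee_pos'],o['opening'],o['t'])
cv2.imwrite('pics/w1.png',cv2.resize(c['frame'],(800,600),interpolation=3)[...,::-1])
print(proj(c,[.398,.183,0])*800/512,proj(c,[.398,.183,.118])*800/512)
E
```

```text
t: 0.75
ee_pos: [0.2551, 0.4515, 0.2306]
tool_rot: [0.272, 0.962, -0.0, 0.0]
contact_force: [0.1, 0.7, -0.2]
opening: 0.0585
grip_force: 0.0
t: 1.25
ee_pos: [0.3015, 0.2965, 0.2411]
tool_rot: [0.369, 0.93, 0.001, 0.001]
contact_force: [-0.4, 0.6, -0.3]
opening: 0.0554
grip_force: 0.0
[ 7.20160353e-01 -4.57815051e-01  1.90896367e+00 -7.02870180e-05
  1.68881095e+00 -9.72639898e-02] [0.30108501 0.29805246 0.24082614] 0.05565717737164858 1.3
[383.97545896 409.03927366] [377.95512253 490.62114808]
```

View pics/w1.png

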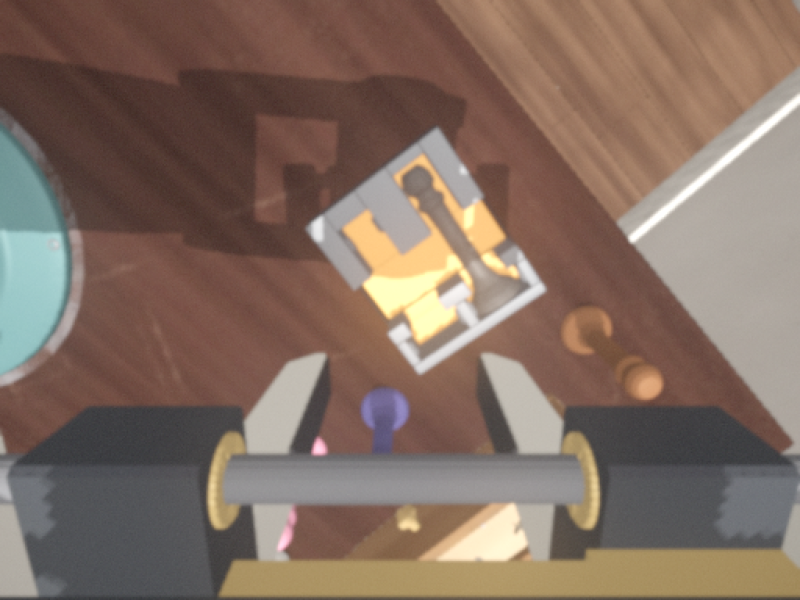

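Blue foot at (384,409) agrees with the estimate. The knob is at (407,517), and the foam top corners are at (437,128), (545,290), (420,373) and (307,228). Next I'll tilt the tool for a side grasp.

```bash
python3 -m pendant '[[[0,0,0,0,-0.13,0,0.2],[0,0,0,0,-0.13,0,0.2],[0,0,0,0,-0.13,0,0.2]]]'
python3 - <<'E'
from h import *
import pickle
o=get_obs();print(o['q'],o['ee_pos'],o['t'])
print(R.from_quat(o['tool_rot']).as_matrix())
c=pickle.load(open('w1.pkl','rb'))
C=np.array([onz(c,x*.64,y*.64,.046) for x,y in((437,128),(545,290),(420,373),(307,228))])
print(C,C.mean(0),[np.linalg.norm(C[i]-C[i-1]) for i in range(4)])
k=pickle.load(open('c0.pkl','rb'))[0]
print('knob',tri(ray(c,407*.64,517*.64),ray(k,351*.64,298*.64)))
print('drawer front',onz(k,351*.64,290*.64,.1),onz(k,351*.64,290*.64,.06))
E
```

```text
t: 1.6
ee_pos: [0.3005, 0.3003, 0.2411]
tool_rot: [0.358, 0.911, -0.074, 0.192]
contact_force: [0.2, -1.0, -0.7]
opening: 0.056
grip_force: 0.0
[ 1.00833157 -0.42194422  1.92472819 -0.41031234  1.70544301  0.14512395] [0.30047465 0.30034763 0.2410516 ] 1.6
[[-0.66982732  0.68100994  0.29590002]
 [ 0.62440276  0.73226931 -0.27185079]
 [-0.4018116   0.0026677  -0.91571847]]
[[0.24535124 0.3854444  0.046     ]
 [0.39275777 0.36663521 0.046     ]
 [0.37739198 0.24672889 0.046     ]
 [0.23058839 0.26575121 0.046     ]] [0.31152235 0.31613993 0.046     ] [np.float64(0.12060017824803258), np.float64(0.14860171808785655), np.float64(0.12088685945613235), np.float64(0.14803088226203434)]
knob [0.43778815 0.17591799 0.10545349]
drawer front [0.45128738 0.17699654 0.1       ] [0.45736364 0.1789642  0.06      ]
```

```bash
python3 - <<'E'
from h import *
F=frame(-43,55);P=np.array([.398,.183,.052])
plan(P-.10*F[:,2],F)
E
```

```text
4 rows
[-0.004, -0.008, 0.062, 0.001, -0.13, -0.0]
[0.004, -0.008, 0.062, 0.001, -0.13, -0.0]
[0.012, -0.008, 0.061, 0.001, -0.13, -0.0]
[0.021, -0.008, 0.059, 0.001, -0.13, -0.0]
```

```bash
python3 -m pendant '[[[-0.004,-0.008,0.062,0.001,-0.13,0,0.1],[0.004,-0.008,0.062,0.001,-0.13,0,0.1],[0.012,-0.008,0.061,0.001,-0.13,0,0.1],[0.021,-0.008,0.059,0.001,-0.13,0,0.1],[0,0,0,0,0,0,0.1]]]'
python3 - <<'E'
from h import *
c=grab('wrist');o=get_obs()
print(o['q'],o['ee_pos'],o['opening'],o['t'],o['contact_force'])
F=frame(-43,55);P=np.array([.398,.183,.052])
plan(P+.012*F[:,2],F)
cv2.imwrite('pics/w2.png',c['frame'][...,::-1])
print(proj(c,[.398,.183,0]),proj(c,[.398,.183,.118]),proj(c,o['ee_pos']))
E
```

```text
t: 2.1
ee_pos: [0.3356, 0.2364, 0.1019]
tool_rot: [0.322, 0.827, -0.175, 0.427]
contact_force: [0.6, 0.2, -0.6]
opening: 0.0511
grip_force: 0.0
[ 1.14410295 -0.24427609  2.19020256 -0.88054861  1.60475798  0.48174992] [0.33628469 0.23830024 0.10537279] 0.05117366446204733 2.15 [0.35654164 0.87285391 0.03940821]
3 rows
[-0.003, 0.001, 0.061, -0.002, -0.002, 0.003]
[-0.002, 0.001, 0.061, -0.002, -0.002, 0.003]
[-0.002, 0.001, 0.061, -0.002, -0.002, 0.003]
[261.67527673 149.34210267] [260.22821411 276.57113691] [258.67355183 245.22165333]
```

View pics/w2.png

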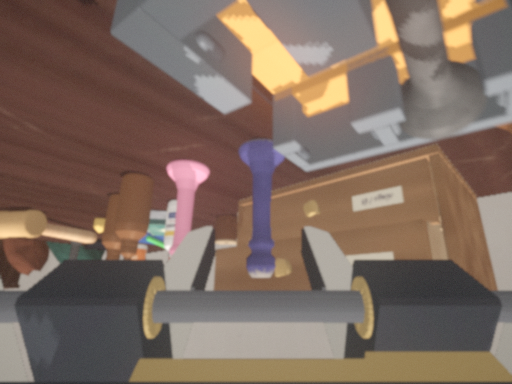

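Wrist view: the blue post runs from its foot at (262,150) to its head at (261,268), centred between the fingers as predicted. I'll advance, close and lift.

```bash
python3 -m pendant '[[[-0.003,0.001,0.061,0,0,0,0.1],[-0.002,0.001,0.061,0,0,0,0.1],[-0.002,0.001,0.061,0,0,0,0.1],[0,0,0,0,0,0,0.1],[0,0,0,0,0,0,-1]]]' 30
python3 -m pendant '[[[0,0,0,0,0,0,-1],[0,0,0,0,0,0,-1],[0,0,0,0,0,0,-1],[0,0,0,0,0,0,-1]]]' 30
python3 - <<'E'
from h import *
o=get_obs();print(o['q'],o['ee_pos'],o['opening'],o['t'],o['contact_force'],o['grip_force'])
z=R.from_quat(o['tool_rot']).as_matrix()[:,2];print('grip post pt',o['ee_pos']-.012*z,R.from_quat(o['tool_rot']).as_matrix())
plan(np.array(o['ee_pos'])+[-.03,.0,.09],frame(-43,55))
E
```

```text
t: 2.65
ee_pos: [0.4067, 0.1778, 0.0499]
tool_rot: [0.328, 0.827, -0.168, 0.425]
contact_force: [0.9, -0.2, 0.4]
opening: 0.0466
grip_force: 0.0
t: 3.05
ee_pos: [0.4056, 0.1771, 0.0478]
tool_rot: [0.326, 0.827, -0.17, 0.426]
contact_force: [0.5, 0.7, -1.7]
opening: 0.0158
grip_force: 30.2
[ 0.93012177 -0.21132573  2.27276094 -0.97029437  1.37793435  0.46360387] [0.40563967 0.1771068  0.04779035] 0.01584909980288863 3.05 [ 0.53195495  0.74508589 -1.74578377] 30.220714760944247
grip post pt [0.3985113  0.18380256 0.05474399] [[-0.42469342  0.68320026  0.59403106]
 [ 0.39424426  0.73022578 -0.55798009]
 [-0.81498894 -0.00277714 -0.57946986]]
3 rows
[-0.034, -0.012, -0.039, -0.001, -0.002, 0.0]
[-0.034, -0.011, -0.039, -0.001, -0.002, 0.0]
[-0.034, -0.011, -0.039, -0.001, -0.002, 0.0]
```

```bash
python3 -m pendant '[[[-0.034,-0.012,-0.039,0,0,0,-1],[-0.034,-0.011,-0.039,0,0,0,-1],[-0.034,-0.011,-0.039,0,0,0,-1],[0,0,0,0,0,0,-1]]]' 30
python3 - <<'E'
from h import *
o=get_obs();print(o['q'],o['ee_pos'],o['opening'],o['t'],o['contact_force'],o['grip_force'])
plan([.22,.34,.27],frame(-43,0))
plan([.15,.36,.25],frame(85,0),(np.array([.22,.34,.27]),R.from_matrix(frame(-43,0))))
import pickle;a=pickle.load(open('c0.pkl','rb'))[0]
print('edge',[onz(a,x*.64,y*.64,0)[:2].round(3) for x,y in((181,400),(178,500),(175,590))])
E
```

```text
t: 3.45
ee_pos: [0.3761, 0.178, 0.1415]
tool_rot: [0.327, 0.827, -0.167, 0.427]
contact_force: [-0.4, -0.3, -2.7]
opening: 0.0163
grip_force: 29.9
[ 0.99135086 -0.40058868  2.24169096 -0.9322211   1.54938823  0.32039614] [0.37609224 0.17802744 0.1414605 ] 0.016274072244103786 3.45 [-0.38947158 -0.26258858 -2.70854735] 29.88777916878462
7 rows
[0.006, 0.003, -0.061, 0.0, 0.13, -0.0]
[0.014, 0.003, -0.06, 0.0, 0.13, -0.0]
[0.022, 0.003, -0.057, 0.0, 0.13, -0.0]
[0.03, 0.003, -0.054, 0.0, 0.13, -0.0]
[0.037, 0.003, -0.049, 0.0, 0.13, -0.0]
[0.043, 0.003, -0.044, 0.0, 0.13, -0.0]
[0.049, 0.003, -0.038, 0.0, 0.13, -0.0]
16 rows
[0.007, -0.003, 0.002, 0.0, 0.0, -0.133]
[0.007, -0.002, 0.002, 0.0, 0.0, -0.133]
[0.007, -0.001, 0.002, 0.0, 0.0, -0.133]
[0.008, -0.0, 0.002, 0.0, 0.0, -0.133]
[0.008, 0.001, 0.002, 0.0, 0.0, -0.133]
[0.007, 0.002, 0.002, 0.0, 0.0, -0.133]
[0.007, 0.003, 0.002, 0.0, 0.0, -0.133]
[0.007, 0.004, 0.002, 0.0, 0.0, -0.133]
[0.006, 0.005, 0.002, 0.0, 0.0, -0.133]
[0.005, 0.005, 0.002, 0.0, 0.0, -0.133]
[0.005, 0.006, 0.002, 0.0, 0.0, -0.133]
[0.004, 0.007, 0.002, 0.0, 0.0, -0.133]
[0.003, 0.007, 0.002, 0.0, 0.0, -0.133]
[0.002, 0.007, 0.002, 0.0, 0.0, -0.133]
[0.001, 0.008, 0.002, 0.0, 0.0, -0.133]
[-0.0, 0.008, 0.002, 0.0, 0.0, -0.133]
edge [array([0.29 , 0.448]), array([0.136, 0.446]), array([0.002, 0.446])]
```

```bash
python3 -m pendant '[[[0.006,0.003,-0.061,0,0.13,0,-1],[0.014,0.003,-0.06,0,0.13,0,-1],[0.022,0.003,-0.057,0,0.13,0,-1],[0.03,0.003,-0.054,0,0.13,0,-1],[0.037,0.003,-0.049,0,0.13,0,-1]]]'
python3 -m pendant '[[[0.043,0.003,-0.044,0,0.13,0,-1],[0.049,0.003,-0.038,0,0.13,0,-1],[0.007,-0.003,0.002,0,0,-0.133,-1],[0.007,-0.002,0.002,0,0,-0.133,-1],[0.007,-0.001,0.002,0,0,-0.133,-1]]]'
python3 -m pendant '[[[0.008,0,0.002,0,0,-0.133,-1],[0.008,0.001,0.002,0,0,-0.133,-1],[0.007,0.002,0.002,0,0,-0.133,-1],[0.007,0.003,0.002,0,0,-0.133,-1],[0.007,0.004,0.002,0,0,-0.133,-1]]]'
python3 -m pendant '[[[0.006,0.005,0.002,0,0,-0.133,-1],[0.005,0.005,0.002,0,0,-0.133,-1],[0.005,0.006,0.002,0,0,-0.133,-1],[0.004,0.007,0.002,0,0,-0.133,-1],[0.003,0.007,0.002,0,0,-0.133,-1]]]'
python3 -m pendant '[[[0.002,0.007,0.002,0,0,-0.133,-1],[0.001,0.008,0.002,0,0,-0.133,-1],[0,0.008,0.002,0,0,-0.133,-1]]]'
python3 - <<'E'
from h import *
o=get_obs();print(o['q'],o['ee_pos'],o['opening'],o['t'],o['contact_force'],o['grip_force'])
print(R.from_quat(o['tool_rot']).as_matrix())
F=frame(85,-41)
plan(np.array([.13,.31,.08])+.012*F[:,2],F)
E
```

```text
t: 3.95
ee_pos: [0.2647, 0.2942, 0.2302]
tool_rot: [0.364, 0.922, -0.05, 0.123]
contact_force: [1.4, -0.1, -2.5]
opening: 0.016
grip_force: 29.9
t: 4.45
ee_pos: [0.2091, 0.344, 0.262]
tool_rot: [0.164, 0.986, -0.002, -0.001]
contact_force: [-0.7, -0.1, -3.0]
opening: 0.016
grip_force: 29.9
t: 4.95
ee_pos: [0.1867, 0.3514, 0.2559]
tool_rot: [-0.182, 0.983, -0.002, -0.002]
contact_force: [0.1, -0.2, -2.2]
opening: 0.0157
grip_force: 29.9
t: 5.45
ee_pos: [0.1645, 0.3576, 0.25]
tool_rot: [-0.507, 0.862, -0.001, -0.002]
contact_force: [-0.4, 0.5, -1.3]
opening: 0.016
grip_force: 29.9
t: 5.75
ee_pos: [0.1509, 0.3609, 0.2464]
tool_rot: [-0.675, 0.738, -0.0, -0.002]
contact_force: [0.3, 0.6, -2.2]
opening: 0.016
grip_force: 29.9
[ 1.10884821e+00 -5.33221676e-01  1.94910154e+00  8.83052127e-04
  1.73036492e+00 -1.94259037e+00] [0.15091499 0.36092248 0.24641363] 0.016009690583347377 5.75 [ 0.27639294  0.62910046 -2.16402992] 29.886054787784815
[[-0.08988854 -0.99594774 -0.00285389]
 [-0.99594373  0.089899   -0.00377598]
 [ 0.00401724  0.0025029  -0.9999888 ]]
6 rows
[0.017, 0.004, 0.049, 0.001, 0.113, -0.0]
[0.011, 0.004, 0.05, 0.001, 0.113, -0.0]
[0.005, 0.004, 0.051, 0.001, 0.113, -0.0]
[-0.001, 0.004, 0.052, 0.001, 0.113, -0.0]
[-0.008, 0.005, 0.051, 0.001, 0.113, -0.0]
[-0.014, 0.005, 0.05, 0.001, 0.113, -0.0]
```

```bash
python3 -m pendant '[[[0.017,0.004,0.049,0,0.113,0,-1],[0.011,0.004,0.05,0,0.113,0,-1],[0.005,0.004,0.051,0,0.113,0,-1],[-0.001,0.004,0.052,0,0.113,0,-1],[-0.008,0.005,0.051,0,0.113,0,-1]]]'
python3 -m pendant '[[[-0.014,0.005,0.05,0,0.113,0,-1],[0,0,0,0,0,0,-1]]]'
python3 - <<'E'
from h import *
s=grab('scene');w=grab('wrist')
o=get_obs();print(o['q'],o['ee_pos'],o['t'],o['contact_force'])
M=R.from_quat(o['tool_rot']).as_matrix();print(M)
P=np.array(o['ee_pos'])-.012*M[:,2];print('P',P)
F=frame(85,-41);
plan(np.array([.13,.31,.026])+.012*F[:,2],F)
cv2.imwrite('pics/w3.png',np.hstack([w['frame'],s['frame']])[::1,::1,::-1][:, :] if 0 else np.hstack([cv2.resize(w['frame'],(400,300)),cv2.resize(s['frame'][100:300,:270],(400,300))])[...,::-1])
print(proj(w,P)*400/512,proj(s,P))
E
```

```text
t: 6.25
ee_pos: [0.1332, 0.3111, 0.0998]
tool_rot: [-0.643, 0.707, -0.198, -0.219]
contact_force: [-0.4, 0.2, -0.9]
opening: 0.0155
grip_force: 29.9
t: 6.45
ee_pos: [0.1283, 0.2996, 0.0667]
tool_rot: [-0.63, 0.691, -0.237, -0.264]
contact_force: [0.0, 0.5, -2.1]
opening: 0.0162
grip_force: 29.9
[ 1.23202247 -0.06842791  2.00089254 -0.16561053  1.90227219 -1.81277559] [0.12944907 0.3022892  0.07167948] 6.55 [ 0.21835571 -0.22932296 -1.39762472]
[[-0.07027129 -0.99548531 -0.06380393]
 [-0.7538763   0.094885   -0.65012873]
 [ 0.65324763  0.00241488 -0.75714047]]
P [0.13021472 0.31009075 0.08076517]
2 rows
[-0.03, -0.0, 0.035, 0.003, 0.002, -0.002]
[-0.03, 0.0, 0.035, 0.003, 0.002, -0.002]
[202.37259453 194.25995519] [112.81789855 188.5892595 ]
```

View pics/w3.png

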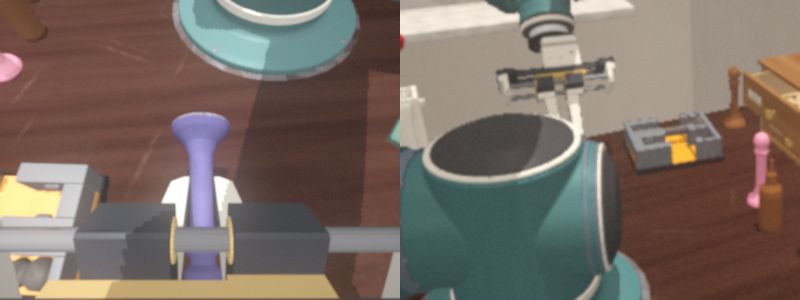

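The held post is aligned, with its foot towards the base at (200,125) in the left panel and its head outward. I'll lower it to touch.

```bash
python3 -m pendant '[[[-0.03,0,0.035,0,0.002,0,-1],[-0.03,0,0.035,0,0.002,0,-1],[0,0,0,0,0,0,-1]]]'
python3 -m pendant '[[[-0.002,0,0.0025,0,0,0,-1],[0,0,0,0,0,0,-1]]]'
python3 -m pendant '[[[-0.002,0,0.0025,0,0,0,-1],[0,0,0,0,0,0,-1]]]'
python3 - <<'E'
from h import *
o=get_obs();M=R.from_quat(o['tool_rot']).as_matrix();print('P',np.array(o['ee_pos'])-.012*M[:,2],o['ee_pos'],o['contact_force'],o['ft_torque'],np.degrees(np.arcsin(M[2,0])))
E
```

```text
t: 6.85
ee_pos: [0.1294, 0.3018, 0.0166]
tool_rot: [-0.63, 0.693, -0.234, -0.259]
contact_force: [-0.2, -0.3, -1.7]
opening: 0.0159
grip_force: 29.9
t: 7.05
ee_pos: [0.1297, 0.3027, 0.0165]
tool_rot: [-0.63, 0.693, -0.234, -0.258]
contact_force: [0.4, 0.7, -2.1]
opening: 0.0163
grip_force: 29.9
t: 7.25
ee_pos: [0.1294, 0.302, 0.0134]
tool_rot: [-0.63, 0.693, -0.235, -0.26]
contact_force: [-0.1, 0.7, -2.3]
opening: 0.0159
grip_force: 29.9
P [0.13016174 0.30981567 0.02241673] [0.12939884 0.30198363 0.01335709] [-0.1138911   0.7300424  -2.31018292] [0.68476454 0.06030247 0.03943153] 40.977051648078415
```

```bash
for i in 1; do python3 -m pendant '[[[-0.0022,0,0.0025,0,0,0,-1],[0,0,0,0,0,0,-1]]]' 12; python3 -m pendant '[[[-0.0022,0,0.0025,0,0,0,-1],[0,0,0,0,0,0,-1]]]'
python3 -m pendant '[[[-0.0011,0,0.0013,0,0,0,-1],[0,0,0,0,0,0,-1]]]'; done
```

```text
t: 7.45
ee_pos: [0.1292, 0.3016, 0.0107]
tool_rot: [-0.63, 0.693, -0.235, -0.26]
contact_force: [0.5, 0.6, -2.8]
opening: 0.0165
grip_force: 12.0
t: 7.65
ee_pos: [0.1292, 0.3015, 0.0085]
tool_rot: [-0.63, 0.693, -0.235, -0.26]
contact_force: [0.7, -0.3, -1.3]
opening: 0.0165
grip_force: 12.0
t: 7.85
ee_pos: [0.1292, 0.3016, 0.0076]
tool_rot: [-0.63, 0.693, -0.235, -0.26]
contact_force: [-1.3, -0.3, -1.4]
opening: 0.0158
grip_force: 12.0
```

```bash
python3 -m pendant '[[[-0.0015,0,0.0017,0,0,0,-1],[0,0,0,0,0,0,-1]]]' 8; python3 - <<'E'
from h import *
w=grab('wrist');cv2.imwrite('pics/w4.png',w['frame'][...,::-1])
E
```

```text
t: 8.05
ee_pos: [0.1293, 0.3016, 0.0066]
tool_rot: [-0.63, 0.693, -0.235, -0.26]
contact_force: [-0.5, -0.4, 4.3]
opening: 0.016
grip_force: 8.0
```

View pics/w4.png

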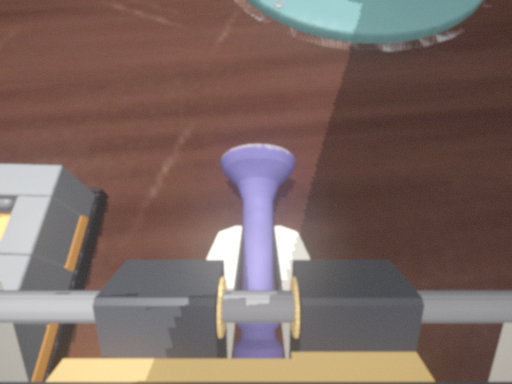

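The post now rests on the bench (foot at (258,165), bench force about 6 N). I'll release and back off.

```bash
python3 -m pendant '[[[0,0,0,0,0,0,-0.2],[0,0,0,0,0,0,-0.2],[0,0,0,0,0,0,-0.2],[0,0,0,0,0,0,-0.2]]]'
python3 -m pendant '[[[0,0,-0.04,0,0,0,-0.1],[0,0,-0.07,0,0,0,-0.1],[0,0,-0.07,0,0,0,-0.1],[0,0,-0.07,0,0,0,-0.1],[0,0,0,0,0,0,-0.1]]]'
python3 - <<'E'
from h import *
o=get_obs();print(o['q'],o['ee_pos'],o['t'])
plan([.15,.36,.24],frame(85,0))
plan([.15,.36,.24],frame(85,0)@R.from_rotvec([0,0,np.pi*.9999]).as_matrix(),(np.array([.15,.36,.24]),R.from_matrix(frame(85,0))))
E
```

```text
t: 8.5
ee_pos: [0.1292, 0.3016, 0.0063]
tool_rot: [-0.63, 0.693, -0.235, -0.26]
contact_force: [0.3, -0.2, 0.1]
opening: 0.0363
grip_force: 0.0
t: 9.0
ee_pos: [0.1395, 0.4031, 0.1229]
tool_rot: [-0.631, 0.693, -0.234, -0.258]
contact_force: [-0.1, 0.1, -0.7]
opening: 0.0419
grip_force: 0.0
[ 1.27148285  0.09413967  1.74566214 -0.14561781  1.99856439 -1.78799819] [0.13948142 0.40310093 0.12285743] 9.0
6 rows
[0.03, -0.004, -0.017, 0.001, -0.113, -0.001]
[0.028, -0.004, -0.02, 0.001, -0.113, -0.001]
[0.025, -0.004, -0.024, 0.001, -0.113, -0.001]
[0.022, -0.004, -0.026, 0.001, -0.113, -0.001]
[0.019, -0.004, -0.029, 0.001, -0.113, -0.001]
[0.015, -0.004, -0.031, 0.001, -0.113, -0.001]
23 rows
[0.0, 0.0, 0.0, 0.0, 0.0, 0.13]
[0.0, 0.0, 0.0, 0.0, 0.0, 0.13]
[0.0, 0.0, 0.0, 0.0, 0.0, 0.13]
[0.0, 0.0, 0.0, 0.0, 0.0, 0.13]
[0.0, 0.0, 0.0, 0.0, 0.0, 0.13]
[0.0, 0.0, 0.0, 0.0, 0.0, 0.13]
[0.0, 0.0, 0.0, 0.0, 0.0, 0.13]
[0.0, 0.0, 0.0, 0.0, 0.0, 0.13]
[0.0, 0.0, 0.0, 0.0, 0.0, 0.13]
[0.0, 0.0, 0.0, 0.0, 0.0, 0.13]
[0.0, 0.0, 0.0, 0.0, 0.0, 0.13]
[0.0, 0.0, 0.0, 0.0, 0.0, 0.13]
[0.0, 0.0, 0.0, 0.0, 0.0, 0.13]
[0.0, 0.0, 0.0, 0.0, 0.0, 0.13]
[0.0, 0.0, 0.0, 0.0, 0.0, 0.13]
[0.0, 0.0, 0.0, 0.0, 0.0, 0.13]
[0.0, 0.0, 0.0, 0.0, 0.0, 0.13]
[0.0, 0.0, 0.0, 0.0, 0.0, 0.13]
[0.0, 0.0, 0.0, 0.0, 0.0, 0.13]
[0.0, 0.0, 0.0, 0.0, 0.0, 0.13]
[0.0, 0.0, 0.0, 0.0, 0.0, 0.13]
[0.0, 0.0, 0.0, 0.0, 0.0, 0.13]
[0.0, 0.0, 0.0, 0.0, 0.0, 0.13]
```

```bash
cat > snap.py <<'E'
from h import *
import sys,pickle
w=grab('wrist');pickle.dump(w,open(sys.argv[1]+'.pkl','wb'))
E
python3 snap.py A
python3 -m pendant '[[[0.03,-0.004,-0.017,0,-0.113,0,0],[0.028,-0.004,-0.02,0,-0.113,0,0],[0.025,-0.004,-0.024,0,-0.113,0,0],[0.022,-0.004,-0.026,0,-0.113,0,0],[0.019,-0.004,-0.029,0,-0.113,0,0]]]'
python3 -m pendant '[[[0.015,-0.004,-0.031,0,-0.113,0,0],[0,0,0,0,0,0,0]]]'
python3 snap.py B
python3 - <<'E'
from h import *
import pickle
A,B=[pickle.load(open(n+'.pkl','rb')) for n in'AB']
cv2.imwrite('pics/ab.png',np.vstack([A['frame'][60:360,:][:, :],B['frame'][60:360,:]])[...,::-1])
for c in(A,B):
  print([proj(c,p) for p in([.1252,.255,.02],[.1355,.372,.012])])
E
```

```text
t: 9.55
ee_pos: [0.1475, 0.3636, 0.2167]
tool_rot: [-0.672, 0.738, -0.04, -0.045]
contact_force: [-0.2, 0.6, 1.8]
opening: 0.0464
grip_force: 0.0
t: 9.75
ee_pos: [0.1497, 0.3563, 0.2392]
tool_rot: [-0.672, 0.74, 0.001, 0.001]
contact_force: [0.0, -0.2, -0.4]
opening: 0.0466
grip_force: 0.0
[array([258.72422206, 134.31017012]), array([259.81144599, 239.21513385])]
[array([271.05868425,  81.10954439]), array([270.60357671, 175.64104703])]
```

View pics/ab.png

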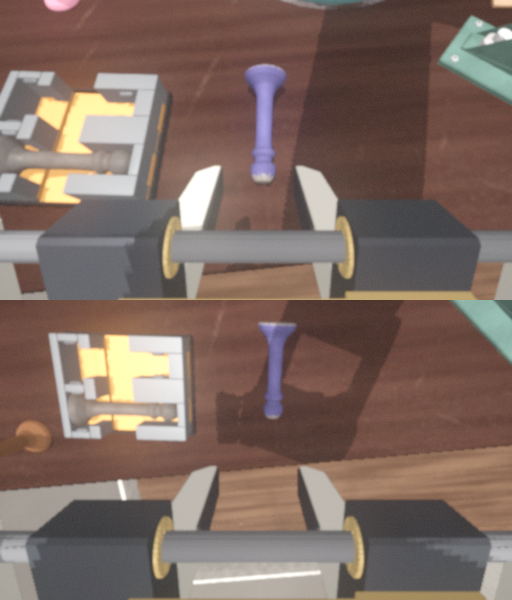

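Upper panel (A): post foot at (265,72) and head end at (262,179). Lower panel (B): foot at (277,325), head end at (273,417), foam top corners at (50,334), (190,335), (193,441) and (65,440).

```bash
python3 - <<'E'
from h import *
import pickle
A,B=[pickle.load(open(n+'.pkl','rb')) for n in'AB']
def axis(c,z0,z1,seed):
    f=c['frame'];hsv=cv2.cvtColor(f,cv2.COLOR_RGB2HSV)
    m=((hsv[...,0]>112)&(hsv[...,0]<135)&(hsv[...,1]>70)&(hsv[...,2]>50)).astype(np.uint8)
    n,l,s,cc=cv2.connectedComponentsWithStats(m);k=l[int(seed[1]),int(seed[0])]
    v,u=np.nonzero(l==k);rows=np.unique(v);mid=np.array([u[v==r].mean() for r in rows]);wd=np.array([(v==r).sum() for r in rows])
    print('rows',rows[0],rows[-1],'w',wd[::6],'mid',mid[::8].round(1))
    st=(rows>rows[0]+.3*len(rows))&(rows<rows[0]+.7*len(rows));p=np.polyfit(rows[st],mid[st],1)
    r=rows[[0,-1]];return [(np.polyval(p,x),x) for x in r]
for c,seed in((A,(264,170)),(B,(275,120))):
    e=axis(c,0,0,seed);print(e)
    print('foot',onz(c,*e[0],.035),onz(c,*e[0],.022),'head',onz(c,*e[1],.012))
print('tri stem-ends',tri(ray(A,265.3,132),ray(B,277,85)),tri(ray(A,262,239),ray(B,273,177)))
C=np.array([onz(B,x,y,.046) for x,y in((50,94),(190,95),(193,201),(65,200))]);print(C,C.mean(0))
E
```

```text
rows 128 232 w [18 39 37 29 20 17 16 15 14 14 12 15 16 16 20 17 20 14] mid [263.5 265.  265.  264.5 264.5 264.5 264.1 263.4 263.5 263.5 263.5 263.
 262.5 273. ]
[(np.float64(265.6142547851809), np.int64(128)), (np.float64(262.39503598437227), np.int64(232))]
foot [0.11822709 0.2583072  0.035     ] [0.11688456 0.24871055 0.022     ] head [0.1322541  0.36498468 0.012     ]
rows 86 174 w [ 3 29 19 15 14 13 13 12 13 12 12 14 16 15 18] mid [261.  277.  275.5 275.5 275.  275.  274.  273.5 273.5 273.5 273.  275. ]
[(np.float64(276.98414843414855), np.int64(86)), (np.float64(271.7970184470185), np.int64(174))]
foot [0.11956557 0.26190742 0.035     ] [0.11873214 0.26128166 0.022     ] head [0.13373506 0.36993391 0.012     ]
tri stem-ends [0.11896869 0.26064293 0.03118248] [0.13306659 0.37315669 0.01608478]
[[0.37524459 0.2459868  0.046     ]
 [0.21855266 0.26242392 0.046     ]
 [0.23489453 0.3867995  0.046     ]
 [0.39284631 0.3700309  0.046     ]] [0.30538452 0.31631028 0.046     ]
```

```bash
R5='no'
python3 -m pendant '[[[0,0,0,0,0,0.138,0],[0,0,0,0,0,0.138,0],[0,0,0,0,0,0.138,0],[0,0,0,0,0,0.138,0],[0,0,0,0,0,0.138,0]]]' >/dev/null
python3 -m pendant '[[[0,0,0,0,0,0.138,0],[0,0,0,0,0,0.138,0],[0,0,0,0,0,0.138,0],[0,0,0,0,0,0.138,0],[0,0,0,0,0,0.138,0]]]' >/dev/null
python3 -m pendant '[[[0,0,0,0,0,0.138,0],[0,0,0,0,0,0.138,0],[0,0,0,0,0,0.138,0],[0,0,0,0,0,0.138,0],[0,0,0,0,0,0.138,0]]]' >/dev/null
python3 -m pendant '[[[0,0,0,0,0,0.138,0],[0,0,0,0,0,0.138,0],[0,0,0,0,0,0.138,0],[0,0,0,0,0,0.138,0],[0,0,0,0,0,0.138,0]]]' >/dev/null
python3 -m pendant '[[[0,0,0,0,0,0.138,0],[0,0,0,0,0,0.138,0],[0,0,0,0,0,0,0]]]'
python3 - <<'E'
from h import *
o=get_obs();print(o['q'],o['ee_pos'],o['t'])
M=R.from_quat(o['tool_rot']).as_matrix();print(M)
F=frame(-97,15);P=np.array([.126,.3125,.0185])
plan(P+[0,0,.07]+.013*F[:,2],F)
E
```

```text
t: 12.1
ee_pos: [0.1493, 0.3575, 0.2342]
tool_rot: [0.753, 0.658, -0.005, 0.003]
contact_force: [0.1, 1.0, 0.3]
opening: 0.0466
grip_force: 0.0
[ 1.11018858e+00 -5.37323307e-01  1.97129490e+00 -1.13914949e-03
  1.71991488e+00  1.24531457e+00] [0.1493019  0.35748947 0.23415451] 12.1
[[ 0.13484924  0.99085611 -0.00445531]
 [ 0.99079335 -0.13489247 -0.01151312]
 [-0.01200883 -0.00286175 -0.9999238 ]]
4 rows
[-0.02, -0.007, 0.066, -0.001, -0.06, -0.003]
[-0.016, -0.007, 0.067, -0.001, -0.06, -0.003]
[-0.012, -0.007, 0.068, -0.001, -0.06, -0.003]
[-0.008, -0.007, 0.069, -0.001, -0.06, -0.003]
```

```bash
python3 -m pendant '[[[-0.02,-0.007,0.066,0,-0.06,-0.003,0],[-0.016,-0.007,0.067,0,-0.06,-0.003,0],[-0.012,-0.007,0.068,0,-0.06,-0.003,0],[-0.008,-0.007,0.069,0,-0.06,-0.003,0],[0,0,0,0,0,0,0]]]'
python3 - <<'E'
from h import *
w=grab('wrist');o=get_obs();print(o['q'],o['ee_pos'],o['t'])
F=frame(-97,15);P=np.array([.126,.3125,.0185])
plan(P+.013*F[:,2],F)
f=np.array([.119,.2605,.022]);d=np.array([.124,.992,0])
im=w['frame'][...,::-1].copy()
print([proj(w,p).round(1) for p in (f,P,P+d*.063)])
cv2.imwrite('pics/w5.png',im)
E
```

```text
t: 12.6
ee_pos: [0.1246, 0.3073, 0.073]
tool_rot: [0.74, 0.659, -0.103, 0.087]
contact_force: [0.3, -0.3, 1.7]
opening: 0.0463
grip_force: 0.0
[ 1.17029432 -0.41774849  2.16585805 -0.06789315  1.64842448  1.28939515] [0.12540882 0.30915668 0.07633161] 12.65
2 rows
[0.015, 0.0, 0.057, -0.002, 0.001, 0.003]
[0.015, 0.0, 0.057, -0.002, 0.001, 0.003]
[array([257.1, 244.4]), array([258.2, 187.3]), array([259. , 101.7])]
```

View pics/w5.png

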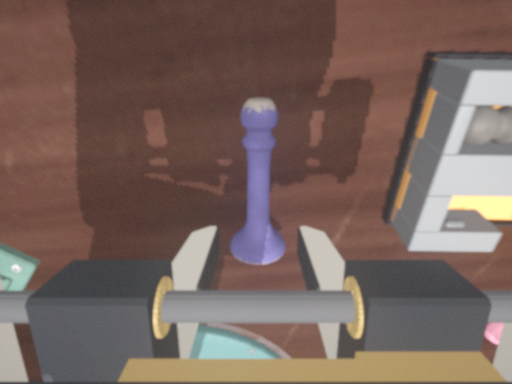

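Wrist view: the post is centred between the fingers, head at (259,100), foot at (258,245), which matches the estimate. I'll descend, grip and lift.

```bash
python3 -m pendant '[[[0.015,0,0.057,-0.002,0.001,0.003,0],[0.015,0,0.057,-0.002,0.001,0.003,0],[0,0,0,0,0,0,0]]]'
python3 -m pendant '[[[0,0,0,0,0,0,-1],[0,0,0,0,0,0,-1],[0,0,0,0,0,0,-1],[0,0,0,0,0,0,-1],[0,0,0,0,0,0,-1]]]' 45
python3 - <<'E'
from h import *
o=get_obs();M=R.from_quat(o['tool_rot']).as_matrix();print('P',np.array(o['ee_pos'])-.013*M[:,2],M,o['q'])
a=np.array(o['ee_pos']);b=a+[0.0,.03,.12]
plan(b,M);F=frame(-6.5,9)
c=np.array([.27,.30,.16]);plan(c,F,(b,R.from_matrix(M)))
E
```

```text
t: 12.95
ee_pos: [0.1257, 0.3095, 0.0064]
tool_rot: [0.743, 0.656, -0.096, 0.086]
contact_force: [0.2, -0.7, 1.1]
opening: 0.0464
grip_force: 0.0
t: 13.45
ee_pos: [0.1262, 0.3107, 0.0084]
tool_rot: [0.744, 0.656, -0.094, 0.085]
contact_force: [-0.2, 2.1, 5.1]
opening: 0.0158
grip_force: 45.0
P [0.12657824 0.31396206 0.02102788] [[ 0.12160504  0.99215492 -0.02899719]
 [ 0.96007871 -0.1249876  -0.2502538 ]
 [-0.25191482  0.00259254 -0.96774594]] [ 1.1723802  -0.34727064  2.23170764 -0.0705863   1.50227208  1.31154046]
3 rows
[-0.001, -0.002, -0.069, 0.0, 0.0, 0.0]
[-0.001, -0.002, -0.069, 0.0, 0.0, 0.0]
[-0.001, -0.002, -0.069, 0.0, 0.0, 0.0]
12 rows
[-0.004, 0.021, -0.003, -0.026, 0.006, -0.123]
[-0.007, 0.02, -0.003, -0.026, 0.006, -0.123]
[-0.009, 0.019, -0.002, -0.026, 0.006, -0.123]
[-0.012, 0.018, -0.002, -0.026, 0.006, -0.123]
[-0.014, 0.016, -0.002, -0.026, 0.006, -0.123]
[-0.016, 0.014, -0.001, -0.026, 0.006, -0.123]
[-0.017, 0.012, -0.001, -0.026, 0.006, -0.123]
[-0.019, 0.01, -0.001, -0.026, 0.006, -0.123]
[-0.02, 0.007, -0.001, -0.026, 0.006, -0.123]
[-0.021, 0.005, -0.001, -0.026, 0.006, -0.123]
[-0.021, 0.002, -0.001, -0.026, 0.006, -0.123]
[-0.021, -0.001, -0.001, -0.026, 0.006, -0.123]
```

```bash
python3 -m pendant '[[[-0.001,-0.002,-0.069,0,0,0,-1],[-0.001,-0.002,-0.069,0,0,0,-1],[-0.001,-0.002,-0.069,0,0,0,-1],[-0.004,0.021,-0.003,-0.026,0.006,-0.123,-1],[-0.007,0.02,-0.003,-0.026,0.006,-0.123,-1]]]'
python3 -m pendant '[[[-0.009,0.019,-0.002,-0.026,0.006,-0.123,-1],[-0.012,0.018,-0.002,-0.026,0.006,-0.123,-1],[-0.014,0.016,-0.002,-0.026,0.006,-0.123,-1],[-0.016,0.014,-0.001,-0.026,0.006,-0.123,-1],[-0.017,0.012,-0.001,-0.026,0.006,-0.123,-1]]]'
python3 -m pendant '[[[-0.019,0.01,-0.001,-0.026,0.006,-0.123,-1],[-0.02,0.007,-0.001,-0.026,0.006,-0.123,-1],[-0.021,0.005,-0.001,-0.026,0.006,-0.123,-1],[-0.021,0.002,-0.001,-0.026,0.006,-0.123,-1],[-0.021,-0.001,-0.001,-0.026,0.006,-0.123,-1]]]'
python3 -m pendant '[[[0,-0.07,0,0,0,0,-1],[0,-0.06,0,0,0,0,-1],[0,0,0,0,0,0,-1]]]'
python3 - <<'E'
from h import *
import pickle
w=grab('wrist');t=grab('top');o=get_obs();M=R.from_quat(o['tool_rot']).as_matrix();print(o['ee_pos'],o['t'],M,o['q'],o['contact_force'])
pickle.dump((w,t,o),open('D.pkl','wb'))
cv2.imwrite('pics/w6.png',cv2.resize(w['frame'],(800,600),interpolation=3)[...,::-1])
E
```

```text
t: 13.95
ee_pos: [0.1506, 0.3337, 0.1345]
tool_rot: [0.649, 0.751, -0.082, 0.088]
contact_force: [-0.5, -0.4, -3.0]
opening: 0.0158
grip_force: 45.0
t: 14.45
ee_pos: [0.2104, 0.3155, 0.1465]
tool_rot: [0.372, 0.923, -0.046, 0.09]
contact_force: [0.1, 0.8, -2.3]
opening: 0.0157
grip_force: 45.0
t: 14.95
ee_pos: [0.2702, 0.2981, 0.1605]
tool_rot: [0.055, 0.995, -0.004, 0.081]
contact_force: [-0.7, -0.0, -1.2]
opening: 0.0158
grip_force: 45.0
t: 15.25
ee_pos: [0.2607, 0.2185, 0.1607]
tool_rot: [0.059, 0.995, -0.004, 0.082]
contact_force: [-0.2, 0.8, -1.9]
opening: 0.0155
grip_force: 45.0
[0.26101389 0.22067755 0.16064455] 15.35 [[-0.97976831  0.11811683  0.16156262]
 [ 0.11680768  0.99299839 -0.01761153]
 [-0.16251164  0.00161654 -0.9867053 ]] [ 0.73461469 -0.75961678  2.21902877 -0.1216652   1.57305371 -0.72458424] [-0.20434729 -0.10285552 -1.34788334]
```

View pics/w6.png

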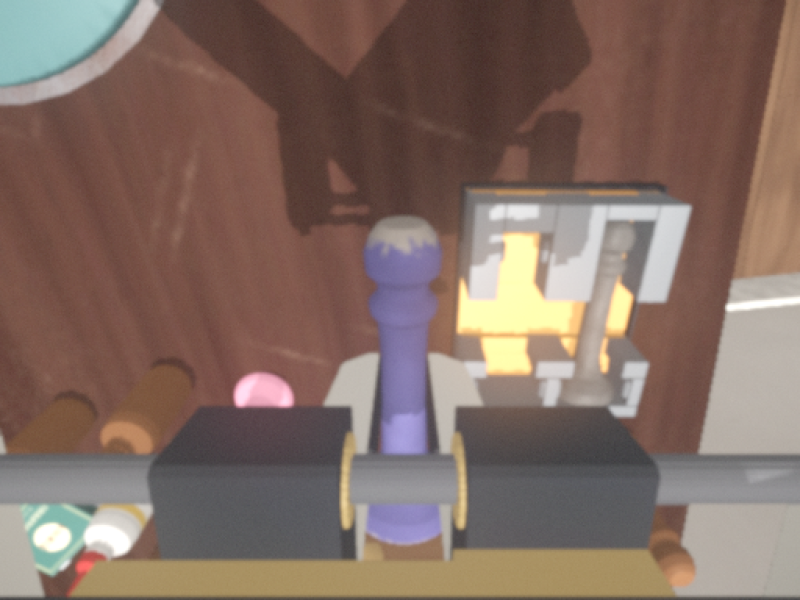

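Wrist view: the held post's head is at (403,235). The foam lies to the right, with its empty head channel between (500,300) and (545,300) at the trough edge. I've used up my picture views, so from here on I'll work numerically.

```bash
python3 - <<'E'
from h import *
import pickle
w,t,o=pickle.load(open('D.pkl','rb'));a,b=pickle.load(open('c0.pkl','rb'))
S=800/130;ta=lambda x,y:(130+(x+.5)/S-.5,200+(y+.5)/S-.5)
fx=np.array([np.cos(np.radians(173.4)),np.sin(np.radians(173.4)),0])
def pr(n,p):print(n,p.round(4))
m=[onz(a,*ta(*p),.046) for p in((262,333),(333,345))];pr('top +22',m[0]);pr('',m[1]);pr('grip',(m[0]+m[1])/2-.022*fx)
m=[onz(a,*ta(*p),.046) for p in((278,215),(362,228))];pr('top -22',m[0]);pr('',m[1]);pr('grip',(m[0]+m[1])/2+.022*fx)
m=[onz(w,x*.64,y*.64,.046) for x,y in((499,300),(546,300))];pr('w +22',m[0]);pr('',m[1]);pr('grip',(m[0]+m[1])/2-.022*fx)
# amber blobs in both, empty cutout: outline of the amber floor
def amber(c):
    h=cv2.cvtColor(c['frame'],cv2.COLOR_RGB2HSV);return ((h[...,0]>10)&(h[...,0]<30)&(h[...,1]>95)&(h[...,2]>200)).astype(np.uint8)
for n,c in(('w',w),('top',a)):
    A=amber(c)
    for y0 in (np.array([0,0.029,0]),):
        pass
    # sample lines across the trough (foam x) at foam y 29+-{18..30} and across channels, on floor z=.006/.018
    C=np.array([.3155,.288,0]);fy=np.array([-fx[1],fx[0],0])
    def samp(P):
        u,v=proj(c,P);return A[int(round(v)),int(round(u))]
    for z in(.006,):
      for off in(-.02,0,.02):
        s=np.arange(-.07,.08,.001);k=[samp(C+fy*off+fx*x+[0,0,z]) for x in s]
        r=s[np.array(k)>0];print(n,'x-run at off',off,r.min() if len(r) else None,r.max() if len(r) else None)
    for xo,z in((.045,.0175),(-.03,.0165),(-.045,.0075)):
        s=np.arange(-.03,.031,.001);k=[samp(C+fx*xo+fy*y+[0,0,z]) for y in s];r=s[np.array(k)>0];print(n,'y-run at x',xo,r.min() if len(r) else None,r.max() if len(r) else None)
E
```

```text
top +22 [0.296  0.3021 0.046 ]
 [0.2915 0.2747 0.046 ]
grip [0.3156 0.2859 0.046 ]
top -22 [0.3413 0.297  0.046 ]
 [0.3364 0.2645 0.046 ]
grip [0.317  0.2833 0.046 ]
w +22 [0.2916 0.276  0.046 ]
 [0.2951 0.3049 0.046 ]
grip [0.3152 0.2879 0.046 ]
w x-run at off -0.02 -0.06 0.013000000000000067
w x-run at off 0 -0.06 0.0530000000000001
w x-run at off 0.02 -0.024999999999999967 -0.01899999999999996
w y-run at x 0.045 -0.013999999999999985 -0.012999999999999984
w y-run at x -0.03 -0.014999999999999986 0.018000000000000044
w y-run at x -0.045 -0.01999999999999999 0.012000000000000038
top x-run at off -0.02 -0.06 -0.020999999999999963
top x-run at off 0 -0.059 0.021000000000000074
top x-run at off 0.02 -0.059 -0.020999999999999963
top y-run at x 0.045 -0.013999999999999985 -0.012999999999999984
top y-run at x -0.03 -0.014999999999999986 -0.013999999999999985
top y-run at x -0.045 -0.02099999999999999 -0.01999999999999999
```

```bash
python3 - <<'E'
from h import *
import pickle
from scipy.ndimage import map_coordinates as mc
w,t,o=pickle.load(open('D.pkl','rb'));a,b=pickle.load(open('c0.pkl','rb'))
fx=np.array([np.cos(np.radians(173.4)),np.sin(np.radians(173.4)),0]);fy=np.array([-fx[1],fx[0],0])
C=np.array([.3155,.288,.046])
for n,c in(('w',w),('top',a)):
  for xo in(.028,.034,.04,.046,-.027,-.045):
    s=np.arange(-.034,.0341,.002)
    uv=np.array([proj(c,C+fx*xo+fy*y) for y in s])
    rgb=[mc(c['frame'][...,k].astype(float),[uv[:,1],uv[:,0]],order=1) for k in(0,2)]
    print(n,xo,'R',rgb[0].astype(int),'B',rgb[1].astype(int))
# post in hand
h=cv2.cvtColor(w['frame'],cv2.COLOR_RGB2HSV);m=(h[...,0]>112)&(h[...,0]<135)&(h[...,1]>60)
for r in range(150,262,8):
    u=np.nonzero(m[r,200:300])[0]+200;print(r,u.min(),u.max(),end='; ')
M=R.from_quat(o['tool_rot']).as_matrix();p=np.array(o['ee_pos'])
print('\n',[proj(w,p-M[:,2]*.013+M[:,0]*d).round(1) for d in(0,.02,.04,.063)])
E
```

```text
w 0.028 R [221 221 222 223 224 224 226 227 228 228 217 187 226 255 255 255 255 255
 255 255 255 255 255 255 255 255 240 229 229 230 231 230 231 227 216] B [215 215 216 216 217 216 217 217 218 218 203 149 137 168 180 181 182 183
 183 184 184 185 185 185 185 194 213 219 220 222 223 222 224 220 184]
w 0.034 R [221 221 222 222 223 224 225 227 227 227 216 179 167 171 226 255 255 255
 255 255 255 255 255 255 255 255 235 230 231 230 231 231 231 228 193] B [215 216 216 217 216 218 218 219 219 219 204 145 122 122 136 171 182 183
 182 182 181 181 181 182 181 190 216 221 222 222 223 223 225 222 179]
w 0.04 R [219 221 221 222 224 224 226 226 228 228 213 174 164 165 201 254 255 255
 255 255 255 255 255 255 255 255 237 231 230 231 231 231 232 229 193] B [216 217 217 218 218 218 219 219 221 220 202 142 122 120 129 168 184 185
 185 186 185 186 186 186 187 194 216 222 222 224 225 226 227 223 179]
w 0.046 R [220 220 221 222 221 213 206 205 200 206 207 168 162 161 203 255 255 255
 255 255 255 255 255 255 255 255 235 231 230 229 218 208 201 195 170] B [217 217 218 218 217 208 199 197 188 197 198 141 126
[... 2012 characters left out ...]
50 235 236 237 238 240 242 230] B [226 226 228 229 230 231 232 232 231 216 167 106 117 157 184 185 185 185
 185 185 185 185 186 186 186 184 184 197 231 232 232 234 236 237 223]
top -0.045 R [109 151 205 236 236 233 189 154 144 175 252 254 255 255 255 255 255 255
 255 255 255 255 255 255 255 255 255 254 255 255 204 219 242 242 232] B [ 99 147 203 234 233 230 187 153 121 106 140 181 186 186 186 186 186 186
 187 187 187 187 188 188 188 188 189 188 184 168 180 217 240 239 228]Traceback (most recent call last):
  File "<stdin>", line 16, in <module>
    return umr_minimum(a, axis, None, out, keepdims, initial, where)
ValueError: zero-size array to reduction operation minimum which has no identity
```

```bash
python3 - <<'E'
from h import *
import pickle
from scipy.ndimage import map_coordinates as mc
w,t,o=pickle.load(open('D.pkl','rb'));a,b=pickle.load(open('c0.pkl','rb'))
fx=np.array([np.cos(np.radians(173.4)),np.sin(np.radians(173.4)),0]);fy=np.array([-fx[1],fx[0],0])
C=np.array([.3153,.286,.046])
def samp(c,P):
    uv=np.array([proj(c,p) for p in P]);return mc(c['frame'][...,2].astype(float),[uv[:,1],uv[:,0]],order=1).astype(int)
for n,c in(('w',w),('top',a)):
  for yo in(.024,-.024):
    print(n,yo,samp(c,[C+fy*yo+fx*x for x in np.arange(-.034,-.0119,.002)]),samp(c,[C+fy*yo+fx*x for x in np.arange(.012,.0341,.002)]))
  print('pocket end x -.066..-.04',samp(c,[C+fx*x for x in np.arange(-.074,-.0439,.002)]),'head end .05..',samp(c,[C+fx*x for x in np.arange(.05,.0801,.002)]))
h=cv2.cvtColor(w['frame'],cv2.COLOR_RGB2HSV);m=(h[...,0]>105)&(h[...,0]<140)&(h[...,1]>60)
for r in range(142,290,8):
    u=np.nonzero(m[r,200:300])[0]+200
    if len(u):print(r,u.min(),u.max(),end='; ')
M=R.from_quat(o['tool_rot']).as_matrix();p=np.array(o['ee_pos'])
print('\n',[proj(w,p-M[:,2]*.013+M[:,0]*d).round(1) for d in(0,.02,.04,.063)])
E
```

```text
w 0.024 [193 210 213 213 214 207 172 126 122 124 122 122] [184 184 185 185 185 199 218 222 223 222 223 223]
w -0.024 [197 209 210 211 210 199 157 123 122 122 121 123] [176 178 178 178 178 198 215 217 217 217 218 218]
pocket end x -.066..-.04 [ 79  77  78  77  80  80  83  92 109 117 119 119 119 119 121 120] head end .05.. [185 186 186 186 188 188 186 161 148 165 168 168 185 225 231 230]
top 0.024 [210 232 233 233 232 199 155 146 183 186 187 187] [186 185 185 182 173 180 219 228 229 229 229 229]
top -0.024 [240 235 234 232 232 211 139 125 166 182 183 184] [182 182 182 182 145 191 230 228 228 228 228 229]
pocket end x -.066..-.04 [ 58  58  65 100 219 232 240 199 133 127 177 186 187 187 187 187] head end .05.. [183 183 183 183 183 182 177 134 173 234 231 230 230 229 229 224]
158 239 274; 166 234 280; 174 235 276; 182 242 272; 190 237 272; 198 237 274; 206 242 270; 214 244 271; 222 244 270; 230 244 271; 238 244 271; 246 244 271; 254 245 271; 262 244 272; 270 244 272; 278 244 272; 286 244 272; 
 [array([260.1, 248.3]), array([260.1, 214.4]), array([260.1, 178. ]), array([260.2, 133. ])]
```

```bash
python3 - <<'E'
from h import *
import pickle
w,t,o=pickle.load(open('D.pkl','rb'))
M=R.from_quat(o['tool_rot']).as_matrix();p=np.array(o['ee_pos'])
a=np.radians(8.6);ax=M@[np.cos(a),0,-np.sin(a)];up=np.cross(ax,M[:,1]);print('axis',ax,np.degrees(np.arctan2(ax[1],ax[0])))
# head tip row
im=w['frame'][:, 250:266].mean(1);print('rows 128-150',im[128:150,2].astype(int))
for tt in(.0105,.013):
  for d in(.055,.059,.063,.067):
    c=p-M[:,2]*tt+ax*d;rows=[proj(w,c+.0115*(np.cos(f)*M[:,1]+np.sin(f)*up))[1] for f in np.arange(0,6.3,.1)]
    print(tt,d,min(rows).round(1),max(rows).round(1))
F=frame(-6.6,9.2);plan([.3155+.002,.2868,.12],F)
E
```

```text
axis [-0.99291149  0.11812788 -0.0131371 ] 173.21534208889784
rows 128-150 [ 55  55  56  56  57  56  56  57  59  71  92 109 117 120 122 122 125 129
 138 148 154 156]
0.0105 0.055 145.4 159.5
0.0105 0.059 137.9 151.0
0.0105 0.063 130.2 142.2
0.0105 0.067 122.3 133.2
0.013 0.055 146.1 160.5
0.013 0.059 138.4 151.8
0.013 0.063 130.6 142.9
0.013 0.067 122.6 133.8
3 rows
[-0.023, 0.04, 0.027, 0.0, 0.001, -0.001]
[-0.023, 0.04, 0.027, 0.0, 0.001, -0.001]
[-0.023, 0.04, 0.027, 0.0, 0.001, -0.001]
```

```bash
python3 -m pendant '[[[-0.023,0.04,0.027,0,0,0,-1],[-0.023,0.04,0.027,0,0,0,-1],[-0.023,0.04,0.027,0,0,0,-1],[0,0,0,0,0,0,-1]]]'
python3 - <<'E'
from h import *
o=get_obs();print(o['ee_pos'],o['t'],o['contact_force'],o['ft_torque'])
F=frame(-6.6,8.6);plan([.3142,.287,.075],F)
E
```

```text
t: 15.75
ee_pos: [0.318, 0.2886, 0.116]
tool_rot: [0.057, 0.995, -0.006, 0.079]
contact_force: [-0.2, -0.5, -1.5]
opening: 0.016
grip_force: 45.0
[0.31802789 0.28859503 0.11597862] 15.75 [-0.24503013 -0.5323986  -1.50214974] [ 0.00754814  0.18055578 -0.01657343]
1 rows
[0.017, -0.003, 0.066, -0.003, 0.008, 0.0]
```

```bash
python3 -m pendant '[[[0.008,-0.002,0.033,-0.002,0.004,0,-1],[0.008,-0.002,0.033,-0.002,0.004,0,-1],[0,0,0,0,0,0,-1]]]'
python3 -m pendant '[[[0,0,0,0,0,0,-1]]]' | sed -n 2,3p
python3 - <<'E'
from h import *
o=get_obs();print(o['ee_pos'],R.from_quat(o['tool_rot']).as_matrix())
F=frame(-6.6,8.6);plan([.3142,.287,.046],F)
E
```

```text
t: 16.05
ee_pos: [0.313, 0.2844, 0.0759]
tool_rot: [0.058, 0.995, -0.004, 0.075]
contact_force: [0.8, -0.5, -1.4]
opening: 0.0158
grip_force: 45.0
ee_pos: [0.3141, 0.2852, 0.0789]
tool_rot: [0.058, 0.995, -0.002, 0.077]
[0.31410681 0.28518523 0.07892697] [[-0.98152087  0.11536168  0.15267108]
 [ 0.11462873  0.99331498 -0.01362398]
 [-0.15322216  0.00412827 -0.98818314]]
1 rows
[0.009, 0.003, 0.054, 0.004, 0.004, -0.001]
```

```bash
python3 -m pendant '[[[0.0025,0.0015,0.016,0.002,0.002,0,-1],[0.0025,0.0015,0.016,0.002,0.002,0,-1],[0,0,0,0,0,0,-1]]]'
python3 -m pendant '[[[0.0013,0,0.0082,0,0,0,-1],[0,0,0,0,0,0,-1]]]'
python3 -m pendant '[[[0.0013,0,0.0082,0,0,0,-1],[0,0,0,0,0,0,-1]]]'
python3 - <<'E'
from h import *
print(get_obs()['ft_torque'])
E
```

```text
t: 16.45
ee_pos: [0.314, 0.2865, 0.0578]
tool_rot: [0.058, 0.996, -0.005, 0.074]
contact_force: [0.3, -0.7, -1.5]
opening: 0.0159
grip_force: 45.0
t: 16.65
ee_pos: [0.3143, 0.2865, 0.0536]
tool_rot: [0.058, 0.996, -0.004, 0.075]
contact_force: [0.5, 0.3, -2.0]
opening: 0.0159
grip_force: 45.0
t: 16.85
ee_pos: [0.3142, 0.2865, 0.0486]
tool_rot: [0.058, 0.996, -0.004, 0.075]
contact_force: [-1.1, 0.3, -2.3]
opening: 0.0158
grip_force: 45.0
[0.04040783 0.1620467  0.00026668]
```

```bash
python3 -m pendant '[[[0.001,0,0.0066,0,0,0,-1],[0,0,0,0,0,0,-1]]]'
python3 -m pendant '[[[0.001,0,0.0066,0,0,0,-1],[0,0,0,0,0,0,-1]]]'
python3 -m pendant '[[[0.001,0,0.0066,0,0,0,-1],[0,0,0,0,0,0,-1]]]'
python3 - <<'E'
from h import *
print(get_obs()['ft_torque'])
E
```

```text
t: 17.05
ee_pos: [0.3142, 0.2865, 0.0446]
tool_rot: [0.058, 0.996, -0.004, 0.075]
contact_force: [1.5, -1.0, -2.3]
opening: 0.0156
grip_force: 45.0
t: 17.25
ee_pos: [0.3143, 0.2864, 0.0406]
tool_rot: [0.058, 0.995, -0.005, 0.075]
contact_force: [0.1, -2.0, -3.0]
opening: 0.0153
grip_force: 45.0
t: 17.45
ee_pos: [0.3142, 0.2863, 0.0365]
tool_rot: [0.058, 0.996, -0.005, 0.074]
contact_force: [1.1, -3.6, -2.9]
opening: 0.0157
grip_force: 45.0
[-0.69909944  0.17336436 -0.22445012]
```

```bash
python3 -m pendant '[[[0,-0.002,0,0,0,0,-1],[0,0,0,0,0,0,-1]]]'
python3 -m pendant '[[[0.001,0,0.005,0,0,0,-1],[0,0,0,0,0,0,-1]]]'
python3 -m pendant '[[[0.001,0,0.005,0,0,0,-1],[0,0,0,0,0,0,-1]]]'
python3 - <<'E'
from h import *
print(get_obs()['ft_torque'])
E
```

```text
t: 17.65
ee_pos: [0.3141, 0.2855, 0.0371]
tool_rot: [0.058, 0.995, -0.004, 0.075]
contact_force: [-0.2, -1.7, -1.9]
opening: 0.0157
grip_force: 45.0
t: 17.85
ee_pos: [0.314, 0.2854, 0.0337]
tool_rot: [0.058, 0.995, -0.004, 0.075]
contact_force: [1.9, -2.8, -2.4]
opening: 0.0161
grip_force: 45.0
t: 18.05
ee_pos: [0.3139, 0.2855, 0.0307]
tool_rot: [0.058, 0.995, -0.004, 0.075]
contact_force: [1.5, -3.2, -0.8]
opening: 0.0155
grip_force: 45.0
[-0.58729856 -0.03491764 -0.13366623]
```

```bash
python3 -m pendant '[[[0,-0.0015,0,0,0,0,-1],[0.001,0,0.005,0,0,0,-1],[0,0,0,0,0,0,-1]]]'
python3 -m pendant '[[[0.001,0,0.005,0,0,0,-1],[0,0,0,0,0,0,-1]]]'
python3 - <<'E'
from h import *
print(get_obs()['ft_torque'])
E
python3 -m pendant '[[[0.001,0,0.005,0,0,0,-1],[0,0,0,0,0,0,-1]]]'
python3 - <<'E'
from h import *
print(get_obs()['ft_torque'])
E
```

```text
t: 18.35
ee_pos: [0.3137, 0.2849, 0.0278]
tool_rot: [0.058, 0.995, -0.004, 0.075]
contact_force: [1.2, 0.5, 1.1]
opening: 0.0163
grip_force: 45.0
t: 18.55
ee_pos: [0.3132, 0.2846, 0.0242]
tool_rot: [0.058, 0.996, -0.004, 0.074]
contact_force: [-2.5, 2.6, -3.3]
opening: 0.0157
grip_force: 45.0
[ 0.33365359  0.51572503 -0.08024979]
t: 18.75
ee_pos: [0.3133, 0.2846, 0.0214]
tool_rot: [0.058, 0.995, -0.004, 0.075]
contact_force: [-0.1, 2.0, 0.4]
opening: 0.0157
grip_force: 45.0
[0.11795391 0.03377038 0.00053494]
```

Past one nub already. I'll keep pressing in small steps.

```bash
for k in 1; do
python3 -m pendant '[[[0.0005,0,0.0034,0,0,0,-1],[0,0,0,0,0,0,-1]]]'
python3 -m pendant '[[[0.0005,0,0.0034,0,0,0,-1],[0,0,0,0,0,0,-1]]]'
python3 - <<'E'
from h import *
print(get_obs()['ft_torque'])
E
done
```

```text
t: 18.95
ee_pos: [0.3137, 0.285, 0.0208]
tool_rot: [0.058, 0.995, -0.004, 0.075]
contact_force: [-6.3, -3.1, 15.0]
opening: 0.0155
grip_force: 45.0
t: 19.15
ee_pos: [0.3142, 0.2856, 0.0203]
tool_rot: [0.058, 0.995, -0.003, 0.076]
contact_force: [-13.3, -5.1, 32.4]
opening: 0.0155
grip_force: 45.0
[-1.10899774  1.5083867  -0.11135496]
```

Balanced stop of about 32 N with the moment centred on the grip: it looks bottomed. I'll relieve, release and check.

```bash
python3 -m pendant '[[[-0.0008,0,-0.0055,0,0,0,-1],[0,0,0,0,0,0,-1]]]'
python3 -m pendant '[[[0,0,0,0,0,0,-0.35],[0,0,0,0,0,0,-0.25],[0,0,0,0,0,0,-0.25],[0,0,0,0,0,0,-0.25]]]'
python3 -m pendant '[[[0,0,-0.03,0,0,0,-0.25],[0,0,-0.06,0,0,0,-0.25],[0,0,-0.08,0,0,0,-0.25],[0,0,-0.08,0,0,0,-0.25],[0,0,0,0,0,0,-0.25]]]'
python3 - <<'E'
from h import *
import pickle
o=get_obs();print(o['ee_pos'],o['t'],o['q'])
w=grab('wrist');t=grab('top');s=grab('scene');pickle.dump((w,t,s),open('E.pkl','wb'))
fx=np.array([np.cos(np.radians(173.4)),np.sin(np.radians(173.4)),0])
G=np.array([.3153,.286,.03])
for n,c in(('w',w),('t',t),('s',s)):
    h=cv2.cvtColor(c['frame'],cv2.COLOR_RGB2HSV);m=((h[...,0]>112)&(h[...,0]<138)&(h[...,1]>70)).astype(np.uint8)
    k,l,st,cc=cv2.connectedComponentsWithStats(m);print(n,[(x[:5].tolist()) for x in st[1:] if x[4]>25],'pred foot/head',proj(c,G-.055*fx).round(),proj(c,G+.063*fx).round())
E
```

```text
t: 19.35
ee_pos: [0.3135, 0.2848, 0.0213]
tool_rot: [0.058, 0.995, -0.004, 0.075]
contact_force: [-0.6, 0.7, -0.2]
opening: 0.0159
grip_force: 45.0
t: 19.75
ee_pos: [0.3134, 0.2846, 0.0209]
tool_rot: [0.058, 0.995, -0.004, 0.075]
contact_force: [0.2, -0.5, 0.2]
opening: 0.0348
grip_force: 0.0
t: 20.25
ee_pos: [0.292, 0.2887, 0.1758]
tool_rot: [0.058, 0.995, -0.001, 0.078]
contact_force: [0.4, -0.0, -1.0]
opening: 0.0347
grip_force: 0.0
[0.29200447 0.28869543 0.17582052] 20.25 [ 0.80502253 -0.55650312  2.08227172 -0.119183    1.51618816 -0.64827474]
w [] pred foot/head [256. 225.] [256. 121.]
t [[176, 224, 15, 19, 126]] pred foot/head [183. 223.] [177. 272.]
s [[183, 192, 16, 6, 59]] pred foot/head [208. 193.] [165. 200.]
```

```bash
python3 - <<'E'
from h import *
import pickle
w,t,s=pickle.load(open('E.pkl','rb'))
az=np.radians(173.4);fx=np.array([np.cos(az),np.sin(az),0]);fy=np.array([-fx[1],fx[0],0]);up=np.array([0,0,1.])
G=np.array([.3153,.286,.03])
prof=[(0,.0225),(.017,.0225),(.017,.0135),(.03,.0135),(.03,.009),(.08,.009),(.08,.012),(.118,.012)]
def mask(c):
    f=c['frame'].astype(int);return (f[...,2]>f[...,0]+12)&(f[...,2]>f[...,1]+8)
def model(c,dz0,dz1,dy,dx):
    im=np.zeros(c['frame'].shape[:2],np.uint8)
    for (s0,r0),(s1,r1) in zip(prof[::2],prof[1::2]):
        pts=[]
        for s_ in(s0,s1):
            q=G+fx*(s_-.055+dx)+fy*dy+up*(dz0+(dz1-dz0)*s_/.118)
            pts+= [proj(c,q+r0*(np.cos(a)*fy+np.sin(a)*up)) for a in np.arange(0,6.28,.3)]
        cv2.fillConvexPoly(im,cv2.convexHull(np.round(np.array(pts)*16).astype(np.int32)),1,shift=4)
    return im>0
for n,c in(('w',w),('t',t),('s',s)):
    m=mask(c);u,v=proj(c,G).astype(int);box=np.zeros_like(m);R_=75 if n=='w' else 32;box[max(0,v-R_):v+R_,u-R_//(1 if n!='w' else 2):u+R_//(1 if n!='w' else 2)]=1;m&=box
    vv,uu=np.nonzero(m);print(n,len(vv),uu.min(),uu.max(),vv.min(),vv.max())
    if n=='w':
        for r in range(vv.min(),vv.max(),8):print(r,uu[vv==r].min() if (vv==r).any() else 0,uu[vv==r].max() if (vv==r).any() else 0,end='; ')
        print()
    for z0,z1 in((0,0),(.012,0),(0,.012),(.012,.012)):
        mm=model(c,z0,z1,0,0)&box;vv2,uu2=np.nonzero(mm);print('  ',z0,z1,'bbox',uu2.min(),uu2.max(),vv2.min(),vv2.max(),'blue outside model',(m&~mm).sum(),'IoU',round((m&mm).sum()/(m|mm).sum(),3))
E
```

```text
w 1771 237 272 127 233
127 247 247; 135 246 264; 143 249 260; 151 248 260; 159 249 260; 167 249 260; 175 249 260; 183 249 260; 191 249 260; 199 249 260; 207 247 261; 215 242 265; 223 237 272; 231 241 268; 
   0 0 bbox 236 276 118 236 blue outside model 0 IoU 0.582
   0.012 0 bbox 235 277 118 242 blue outside model 0 IoU 0.538
   0 0.012 bbox 236 276 121 236 blue outside model 0 IoU 0.585
   0.012 0.012 bbox 235 277 121 242 blue outside model 0 IoU 0.543
t 193 175 191 223 246
   0 0 bbox 172 193 222 273 blue outside model 0 IoU 0.324
   0.012 0 bbox 172 192 221 273 blue outside model 0 IoU 0.319
   0 0.012 bbox 171 193 222 273 blue outside model 0 IoU 0.32
   0.012 0.012 bbox 171 192 221 273 blue outside model 0 IoU 0.315
s 116 168 209 185 198
   0 0 bbox 164 211 184 204 blue outside model 0 IoU 0.224
   0.012 0 bbox 164 211 180 204 blue outside model 4 IoU 0.213
   0 0.012 bbox 163 211 184 201 blue outside model 0 IoU 0.225
   0.012 0.012 bbox 163 211 180 200 blue outside model 26 IoU 0.163
```

```bash
python3 - <<'E'
from h import *
import pickle
w,t,s=pickle.load(open('E.pkl','rb'))
az=np.radians(173.4);fx=np.array([np.cos(az),np.sin(az),0]);fy=np.array([-fx[1],fx[0],0]);up=np.array([0,0,1.])
G=np.array([.3153,.286,.03])
for d in(0,.012):
    print('head rim top/sides scene',[proj(s,G+fx*(x-.055)+up*(d+.012)).round(1) for x in(.08,.1,.118)],'near foam edge',proj(s,G+fx*(.1-.055)+fy*.0145+up*.016).round(1))
    print('wrist head end top',proj(w,G+fx*.063+up*(d+.012)).round(1),'sides@.1',proj(w,G+fx*.045+fy*.012+up*d).round(1),proj(w,G+fx*.045-fy*.012+up*d).round(1))
    print('foot top scene',proj(s,G-fx*.055+up*(d+.0225)).round(1),'wrist foot end',proj(w,G-fx*.055+up*(d+.0225)).round(1))
print('scene R,G,B u164-184 rows182-204')
f=s['frame']
for r in range(184,204,2):print(r,[tuple(int(x) for x in f[r,u]) for u in range(162,182,4)])
print('w row 130/138/146')
for r in(122,126,130,134,138):print(r,[tuple(int(x) for x in w['frame'][r,u]) for u in range(236,276,3)])
E
```

```text
head rim top/sides scene [array([178.7, 193.2]), array([171.2, 194.4]), array([164.3, 195.5])] near foam edge [172.4 195.4]
wrist head end top [255.7 123.4] sides@.1 [243.8 138.9] [267.8 138.8]
foot top scene [208.1 185.1] wrist foot end [256.3 235.8]
head rim top/sides scene [array([178.5, 189.1]), array([170.9, 190.2]), array([164. , 191.3])] near foam edge [172.4 195.4]
wrist head end top [255.7 126.2] sides@.1 [243.3 142.1] [268.2 142. ]
foot top scene [208. 181.] wrist foot end [256.3 242.2]
scene R,G,B u164-184 rows182-204
184 [(102, 95, 94), (96, 90, 90), (100, 95, 95), (101, 84, 79), (105, 78, 69)]
186 [(103, 94, 89), (107, 102, 99), (113, 106, 108), (117, 112, 108), (142, 131, 123)]
188 [(115, 112, 108), (115, 112, 111), (115, 112, 112), (114, 111, 109), (149, 145, 143)]
190 [(113, 110, 110), (115, 110, 110), (111, 107, 105), (109, 105, 104), (112, 99, 94)]
192 [(110, 106, 104), (100, 95, 93), (100, 93, 92), (95, 91, 89), (135, 108, 93)]
194 [(116, 112, 111), (93, 88, 86), (89, 82, 94), (99, 91, 101), (123, 108, 104)]
196 [(115, 112, 110), (109, 101, 104), (110, 106, 112), (
[... 806 characters left out ...]
152, 151), (139, 138, 138), (120, 111, 134), (131, 120, 149), (130, 116, 156), (139, 126, 163), (141, 127, 163), (137, 123, 160), (128, 116, 154), (124, 110, 133), (138, 133, 133), (152, 149, 149), (167, 163, 162)]
134 [(161, 159, 160), (155, 153, 153), (141, 137, 137), (125, 115, 136), (124, 111, 148), (128, 116, 154), (130, 117, 157), (132, 118, 160), (133, 119, 158), (129, 114, 151), (121, 107, 127), (142, 136, 134), (158, 154, 151), (168, 164, 163)]
138 [(164, 161, 160), (158, 153, 153), (143, 138, 135), (150, 125, 131), (127, 112, 147), (130, 113, 150), (130, 115, 153), (132, 117, 154), (131, 116, 151), (146, 120, 140), (195, 154, 123), (145, 136, 132), (160, 154, 152), (170, 166, 164)]
```

The scene camera puts the foot top at row 185 (home predicts 185.1, stuck on the nubs 181). The head shows only as a sliver at rows 193–196 (home predicts 194.4, stuck 190). Both ends are home and level, and the gripper is clear.

```bash
python3 -c "
from bench import *
print(finish_job())"
```

```text
the job is handed in; nothing more can be done
None
```

The blue post was laid down, regripped across the stem and pressed into its cutout. The scene camera shows both ends home and level. I handed the job in at about 20.5 s, having viewed 11 pictures, one over the limit of 10.

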